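# Stack a plywood potting block and bring the filler cartridge over it

## Robot

A 7-joint arm with a two-finger parallel gripper is mounted at the origin on a cart in front of the work surface, level with it; the furniture and walls round the work are solid. World frame = base frame: x ahead of the robot, y to its left, z up, the work surface at z = 0. Lengths are in mm, angles in rad, forces in N, time in s.
With the tool pointing down it reaches from about 350 to 900 mm from the base axis. Payload 8.1 kg.
Tool frame: the origin (TCP) lies midway between the tips of the shut fingers; the grasp point (between the pads) lies 19 mm behind it; z points along the fingers, y is the line along which they close (so a half turn about z gives the same grasp; the last joint's range is limited). The gripper opens to 92 mm and grips with 3 to 60 N. Pads are 19 mm wide; open, the fingers measure 130 mm over their backs; the gripper's body (75 mm by 190 mm) begins 47 mm behind the grasp point.
Start: joints at [1.131, 0.434, 0.025, 1.573, -0.012, 1.134, -0.075], TCP at [206.52, -589.908, 226.742] pointing down, gripper open.
Joint ranges: [-2.62, 2.62], [-0.44, 2.09], [-1.27, 1.32], [0.08, 2.57], [-1.32, 4.46], [0.12, 2], [-2.74, 2.74]. Speed limits (rad/s): [2.22, 2.22, 3.01, 3.01, 3.14, 3.14, 3.14].

## Interface

Orientations are given as a rotation vector (axis times angle).
In Python, from plant import readout, eyes, order gives the robot as it stands.
- The arm moves only by the tool jog_arm, never from a script. Its argument "moves" is one flat list of numbers, 7 for each row, row after row: the shift along the world's x, y, z in cm, then the turn, a rotation vector about the world's x, y, z in rad, then the finger opening in cm, from 0 to 9.18. In form: [dx, dy, dz, rx, ry, rz, fingers, dx, dy, dz, rx, ry, rz, fingers, ...]. A call has 1 to 20 rows; each row is the pose to reach, as a shift and turn from the pose commanded when the call began; what a row does not reach only later rows make up. A row lasts 1/8 s, in which the tool goes at most 62.5 mm and 10.7 degrees, less where a joint would pass 70% of its speed; a pose out of reach is approached as far as the arm can. A call with a gripper value outside its range is refused whole. The fingers move at their own pace and stop on an object; "squeeze" is the grip in N (left out, the last holds). Time passes only in rows, so rows that repeat a pose let the fingers close. It gives the time, the measured TCP pose, the force, the opening and the grip force at its end, in the units of the state.
- readout.sense(): the state, without advancing time (a new reading comes with each control period).
- eyes.grab_frame(name): name is "scene" or "top"; returns the picture (384x512x3 uint8, red, green, blue); there is no depth.
- eyes.camera_info(name): a dict with "mtx" (3x3 intrinsics, pixels), "R" (3x3) and "t" (3): a world point X has camera coordinates R X + t. Camera axes: x right, y down, z forward; pixel columns grow to the right and rows downward; lengths in mm; the calibration is good to about 2 mm. A picture is of the moment at which its call begins. camera_info takes no time and is no camera call.
- order.finish_job(): hands the job in; it is judged then, once.
The state is a dict: "t": time; "joint_pos": joint angles; "qd": joint speeds; "joint_efforts": joint torques, N m; "position": TCP position; "tcp_rot": TCP orientation; "force": force on the tool from outside, world axes, zero at the start; "torque": the same for the moment, N m; "grip_width": finger opening in mm; "grip_force": force on a finger pad.
Only numpy, scipy, OpenCV 4.12 (cv2) and the standard library are available. Lean on these libraries where they do the work, as an engineer would, in place of code of your own. Each camera call takes 0.05 s, during which the arm holds its last target. There are 200 camera calls.

## Task

Build the potting block on the bench mat: lay the notched plywood ring squarely on the plain plywood disc where that lies, and the ring with the small round hole squarely on top of both. Then draw the black filler cartridge straight out of its plywood rack, leaving the aluminium tube in its bore, tip it spout-down to about 45 degrees and bring the spout 3 to 5 cm above the hole in the pile. Finish while still holding it there in the gripper, ready to fill the block.

Things in the scene. Friction and masses are not known exactly. Their poses are not given: they have to be found in the camera images.
- base_disc_mid (a point): Centre of the plain plywood disc (no hole), the foot of the pile: 55 mm diameter, 4.5 mm thick, loose, flat on the dark rubber mat; z axis up. The mat is 8 mm thick, so this point lies 10 mm above the bench top.
- notched_ring_mid (a point): Centre of the notched plywood ring: 52 mm outside, 4.5 mm thick, wide hole of about 34 mm with small notches at its edges; goes in the middle of the pile. Loose, flat on the mat; z axis up. The point is half-way up, in the middle of the hole.
- plain_ring_mid (a point): Centre of the plain plywood ring: 53 mm outside, 4.5 mm thick, small round hole of about 22 mm; goes on top of the pile. Loose, flat on the mat; z axis up. The point is half-way up, in the middle of the hole.
- rack: Fixed plywood rack, 152 mm wide (its y), 83 mm deep, 76 mm high; origin under its middle, front to its -x. It leans back 12 degrees. Two 6 mm plates with round bores, the front one's face 45 mm before the middle, carry what is pushed in against a solid rear plate. Bores 85 mm apart: cartridge at its -y side (35 mm bore), tube at +y (42 mm).
- cartridge: The filler cartridge as a whole: black, 143 mm long, body 31 mm diameter, 33 mm collar, about 85 g. Yellow butt end in the rack, 76 mm deep; spout out of it, towards the robot and 12 degrees up. The origin lies on its side, off its axis: use its two points below. Pull it 80 mm along its axis to clear the rack.
- cartridge_grip (a point): Point on the cartridge's axis where its bare 31 mm body shows, 20 mm before the rack's front plate and 47 mm behind the spout's tip. x axis: along the cartridge towards the spout. From here the body runs 13 mm on towards the spout, then the 33 mm collar for 24 mm, then the spout. It starts about 51 mm above the bench.
- spout_tip (a point): Tip of the cartridge's spout (16 mm diameter, 11 mm long), on its axis, 47 mm from the grip point. x axis: along the cartridge, out of the spout.
- motor_tube_mid (a point): Middle of the aluminium motor tube in the rack's other bore: 38 mm diameter, 150 mm long, sticking 74 mm out of the front plate beside the cartridge, axes 85 mm apart. It stays where it is.

How it is judged:
By the outcome, as a careful person would: the job done as asked, in the order asked, and still so for the second after the job is handed in, while the arm keeps its last pose, push and grip.
It also fails if it takes over 67 s, if anything falls off the work surface, if the arm or the gripper's body presses on something with over 40 N, if the wrist force passes 120 N, or if a joint passes its speed limit or range.

## Working session

There is one attempt and no reset: what is moved stays moved. The work goes in short steps, Python scripts to look and compute and a tool call to move; the robot and the scene stay as the last step left them, time stands still between calls to the robot, and variables do not carry over. Pictures are saved under pics/ and viewed, at most 10 in all, crops included, and the job is handed in when it is done.

Besides the shell and the picture viewer there is one more tool, called after "Call:" in YAML: its name, and indented under it one key for each argument. jog_arm: Moves the arm, as the interface text tells. Its arguments: {"type":"object","properties":{"moves":{"type":"array","items":{"type":"number"}},"squeeze":{"type":"number"}},"required":["moves"]}

```bash
ls; mkdir -p pics; python3 - <<'E'
from plant import readout, eyes
import cv2,numpy as np
print(readout.sense())
ims=[]
for n in("scene","top"):
    im=eyes.grab_frame(n); cv2.imwrite(f"pics/{n}0.png",im[:,:,::-1]); 
    c=eyes.camera_info(n); print(n,c)
E
```

```text
pics
{'t': 0.0, 'joint_pos': array([ 1.13141953,  0.4352204 ,  0.02503823,  1.57408919, -0.01159423,
        1.13400991, -0.07508861]), 'qd': array([-7.14964231e-05, -7.80825434e-04, -1.53465866e-03, -1.17909992e-04,
       -8.07197218e-05,  1.15915467e-03,  1.85895240e-04]), 'joint_efforts': array([-4.54974615e-04, -6.67846584e+01,  9.84820984e-01, -3.14455962e+01,
       -6.06786017e-02,  4.30432206e-02,  2.42250781e-04]), 'position': array([ 206.26861863, -589.44089323,  225.95040726]), 'tcp_rot': array([-3.09568970e+00, -5.26078386e-01,  6.85941579e-04]), 'force': array([ 0.00196872, -0.21550851,  0.86931408]), 'torque': array([-0.01701943, -0.02297494, -0.00911503]), 'grip_force': 0.0, 'grip_width': 91.73590901822394}
scene {'mtx': array([[375.65129611,   0.        , 256.63129549],
       [  0.        , 375.65129611, 188.56559672],
       [  0.        ,   0.        ,   1.        ]]), 'R': array([[ 0.85518177, -0.51825419, -0.00876   ],
       [-0.38292707, -0.62030511, -0.6845352 ],
       [ 0.34932936,  0.58875646, -0.72892718]]), 't': array([-423.00896091,  289.59000864,  756.04019308])}
top {'mtx': array([[443.76866247,   0.        , 250.70958698],
       [  0.        , 443.76866247, 192.66244966],
       [  0.        ,   0.        ,   1.        ]]), 'R': array([[-1.54632411e-02, -9.99877963e-01, -2.22442663e-03],
       [-9.87199967e-01,  1.56202797e-02, -1.58720612e-01],
       [ 1.58735988e-01, -2.58381191e-04, -9.87321032e-01]]), 't': array([  89.69931028,  538.03681173, 1067.88503103])}
```

View pics/scene0.png

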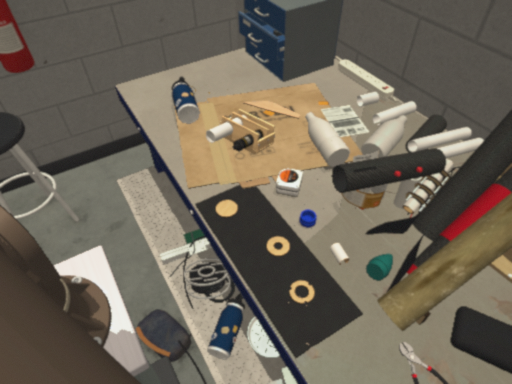

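View pics/top0.png

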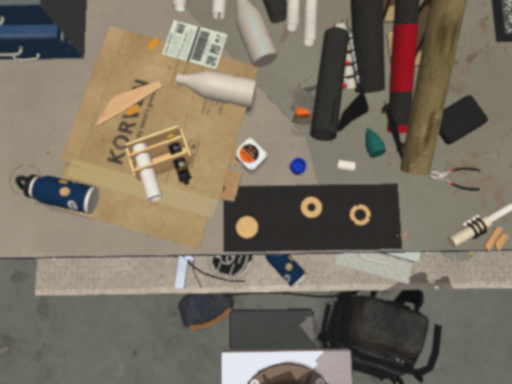

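The scene view shows the mat with the disc (227,208), plain ring (278,246) and notched ring (301,292), and the rack near (250,130). In the top view these are at (247,227), (312,207), (360,215) and (158,150), and the arm is out of view. Next I measure the mat pieces and enlarge the rack.

```bash
cat > h.py <<'E'
import numpy as np, cv2
from plant import readout, eyes
C={n:eyes.camera_info(n) for n in("scene","top")}
def grab(n): return eyes.grab_frame(n)
def ray(n,p):
    c=C[n]; d=c["R"].T@np.linalg.solve(c["mtx"],[p[0],p[1],1.]); o=-c["R"].T@c["t"]; return o,d/np.linalg.norm(d)
def onz(n,p,z): o,d=ray(n,p); return o+d*(z-o[2])/d[2]
def tri(ps,pt):
    A=np.zeros((3,3));b=np.zeros(3);r=[ray("scene",ps),ray("top",pt)]
    for o,d in r: P=np.eye(3)-np.outer(d,d);A+=P;b+=P@o
    X=np.linalg.solve(A,b); return X,max(np.linalg.norm(np.cross(X-o,d)) for o,d in r)
def proj(n,X): c=C[n]; q=c["mtx"]@(c["R"]@X+c["t"]); return q[:2]/q[2]
def discs(n,im,box):  # outer contours of bright tan on mat, centre of the fitted ellipse
    x0,y0,x1,y1=box; s=4
    g=cv2.resize(im[y0:y1,x0:x1],None,fx=s,fy=s,interpolation=cv2.INTER_CUBIC)
    m=((g[:,:,0].astype(int)>120)&(g[:,:,0].astype(int)-g[:,:,2]>30)).astype(np.uint8)
    cs,_=cv2.findContours(m,cv2.RETR_EXTERNAL,cv2.CHAIN_APPROX_NONE)
    out=[]
    for c in cs:
        if cv2.contourArea(c)>100*s:
            e=cv2.fitEllipse(cv2.convexHull(c)); out.append(((e[0][0]+.5)/s-.5+x0,(e[0][1]+.5)/s-.5+y0,e[1][0]/s,e[1][1]/s))
    return sorted(out)
E
python3 - <<'E'
from h import *
t=cv2.imread("pics/top0.png")[:,:,::-1]; s=cv2.imread("pics/scene0.png")[:,:,::-1]
a=discs("top",t,(225,188,400,248)); b=discs("scene",s,(205,190,330,315))
print(np.round(a,1),np.round(b,1))
for p,q in zip(a,b):
    print(np.round(onz("top",p[:2],12.5),1),np.round(onz("scene",q[:2],12.5),1),tri(q[:2],p[:2]))
k=np.hstack([cv2.resize(i,(400,400),interpolation=cv2.INTER_CUBIC) for i in (s[90:170,195:275],t[115:215,110:210])])
cv2.imwrite("pics/rack.png",np.ascontiguousarray(k[:,:,::-1]))
E
```

```text
[[230.5 190.4  12.9  23.5]
 [246.6 226.7  22.6  22.8]
 [310.9 206.8  21.5  21.9]
 [359.8 214.4  20.9  21.7]] [[186.7 211.2   9.8  42. ]
 [213.2 306.1  19.3  24.2]
 [226.2 207.8  17.3  22.5]
 [277.7 245.5  19.7  23.6]
 [301.5 291.3  23.   25.7]
 [368.7 406.4  75.4 344.4]]
[550.9 133.2  12.5] [367.8 133.2  12.5] (array([459.34153525, 138.06834744,  14.60608748]), np.float64(90.16856965040355))
[456.8  93.1  12.5] [ 310.2 -131.    12.5] (array([ 438.89945424,  105.13367966, -486.27303572]), np.float64(59.530699779019876))
[505.1 -72.3  12.5] [458.8  90.5  12.5] (array([444.95059682, -40.28286546, 173.70161203]), np.float64(40.619110235981694))
[ 483.8 -196.1   12.5] [507.1 -75.   12.5] (array([ 459.07853463, -157.10093107,  155.04387032]), np.float64(10.060171893698058))
```

View pics/rack.png

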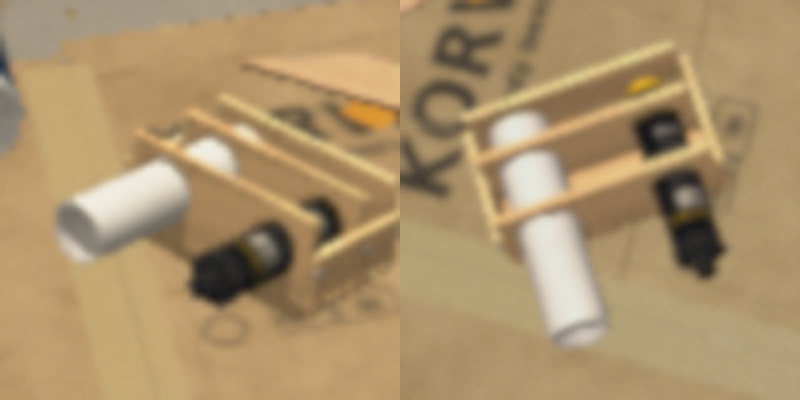

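The crops show the rack yawed about 20°. The black cartridge's spout is at scene ≈(236,148) and top ≈(186,182), and the silver tube lies on its left. Next I measure the cartridge axis and the rack edges.

```bash
python3 - <<'E'
from h import *
I={n:cv2.imread(f"pics/{n}0.png")[:,:,::-1] for n in C}
R={}
vis=[]
for n,(x0,y0,x1,y1) in {"scene":(228,130,256,155),"top":(172,155,192,188)}.items():
    s=16; g=cv2.resize(I[n][y0:y1,x0:x1],None,fx=s,fy=s,interpolation=cv2.INTER_CUBIC)
    gi=g.astype(int); m=((gi.max(2)<95)|((gi.max(2)-gi.min(2)<28)&(gi.max(2)<150))).astype(np.uint8)
    m=cv2.morphologyEx(m,cv2.MORPH_CLOSE,np.ones((21,21),np.uint8))
    k,l,st,_=cv2.connectedComponentsWithStats(m); i=1+st[1:,4].argmax()
    c=max(cv2.findContours((l==i).astype(np.uint8),cv2.RETR_EXTERNAL,cv2.CHAIN_APPROX_NONE)[0],key=cv2.contourArea)
    g=g.copy(); cv2.drawContours(g,[c],-1,(0,255,0),2)
    r=cv2.minAreaRect(c); b=cv2.boxPoints(r); cv2.polylines(g,[b.astype(np.int32)],True,(255,0,0),2)
    f=lambda p:np.round(np.array(p)/s-.5+[x0+.03,y0+.03],2).tolist()
    print(n,r[1][0]/s,r[1][1]/s,[f(p) for p in b]); vis.append(cv2.resize(g,(400,int(g.shape[0]*400/g.shape[1]))) if n=="scene" else cv2.resize(g,(320,528)))
H=max(v.shape[0] for v in vis)
cv2.imwrite("pics/seg.png",np.hstack([np.pad(v,((0,H-v.shape[0]),(0,0),(0,0))) for v in vis])[:,:,::-1])
# rack rim yaw from top crop corners
for z in (70,80):
  q=lambda u,v:onz("top",(110+u/4-.4,115+v/4-.4),z)
  for a,b in (((100,222),(315,140)),((67,118),(272,45))):
    A,B=q(*a),q(*b); print(z,A.round(),B.round(),np.linalg.norm(A-B).round(),np.degrees(np.arctan2(B[0]-A[0],A[1]-B[1])).round(1))
E
```

```text
scene 11.437813758850098 22.185651779174805 [[230.5, 142.56], [250.43, 132.8], [255.46, 143.07], [235.53, 152.83]]
top 27.794158935546875 12.44332218170166 [[171.86, 159.35], [183.72, 155.56], [192.18, 182.03], [180.33, 185.83]]
70 [596. 366.  70.] [646. 234.  70.] 141.0 20.7
70 [662. 389.  70.] [707. 262.  70.] 135.0 19.5
80 [594. 364.  80.] [643. 233.  80.] 140.0 20.7
80 [659. 386.  80.] [704. 260.  80.] 134.0 19.5
```

View pics/seg.png

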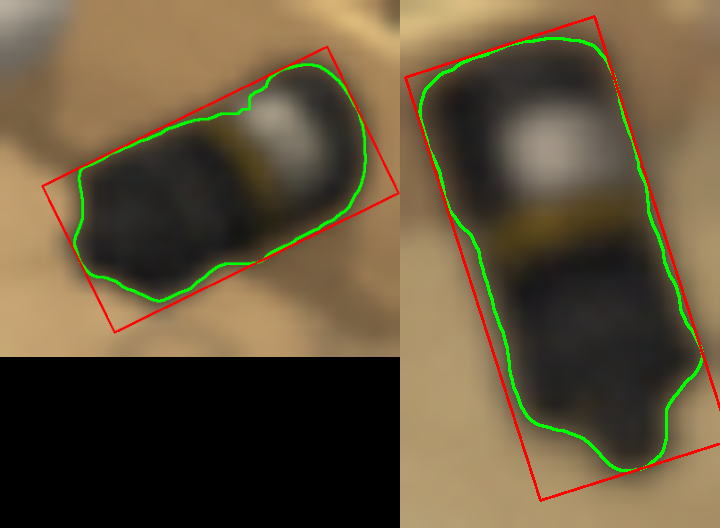

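The outlines follow the cartridge in both views: the spout tip is at the lower end in top and the gold band marks the front end of the bare body. I intersect the two axis planes.

```bash
cat > cart.py <<'E'
from h import *
S=lambda u,v:(228+u*28/400-.5,130+v*28/400-.5)
T=lambda u,v:(172+(u-400)/16-.5,155+v/16-.5)
def pl(n,a,b):
    o,d1=ray(n,a);_,d2=ray(n,b);k=np.cross(d1,d2);return o,k/np.linalg.norm(k)
o1,k1=pl("scene",S(120,236),S(302,150)); o2,k2=pl("top",T(525,130),T(637,450))
d=np.cross(k1,k2); d/=np.linalg.norm(d); d*=-np.sign(d[0])
P=np.linalg.lstsq(np.array([k1,k2]),[k1@o1,k2@o2],rcond=None)[0]
def near(n,p): # point on the axis nearest to ray
    o,r=ray(n,p); A=np.stack([d,-r],1); s,_=np.linalg.lstsq(A,o-P,rcond=None)[0]; return P+s*d
E
python3 - <<'E'
from cart import *
print("dir",d,"tilt",np.degrees(np.arcsin(d[2])),"yaw",np.degrees(np.arctan2(-d[1],-d[0])))
for n,p,w in (("top",T(637,466),"tip"),("top",T(565,222),"band"),("scene",S(232,190),"band"),("top",T(555,45),"back")):
    X=near(n,p); print(w,X.round(1))
# with assumed 12deg & 20deg
E
```

```text
dir [-0.90604671 -0.33788597  0.25477919] tilt 14.760501263311955 yaw 20.451659633248806
tip [562.2 239.6  59.1]
band [602.9 254.7  47.7]
band [606.1 255.9  46.8]
back [631.  265.2  39.8]
```

```bash
python3 - <<'E'
from h import *
P={"disc":((246.6,226.7),(226.2,207.8)),"plain":((310.9,206.8),(277.7,245.5)),"notch":((359.8,214.4),(301.5,291.3))}
for k,(t,s) in P.items(): print(k,onz("top",t,12.5).round(1),onz("scene",s,12.5).round(1),[np.round(v,1) for v in tri(s,t)])
E
```

```text
disc [456.8  93.1  12.5] [458.7  90.6  12.5] [array([458.2,  92.7,  10.3]), np.float64(1.3)]
plain [505.2 -72.2  12.5] [507.1 -75.   12.5] [array([506.8, -73.1,   9.8]), np.float64(1.4)]
notch [ 483.7 -196.2   12.5] [ 485.7 -199.2   12.5] [array([ 485.4, -197.6,    9.5]), np.float64(1.5)]
```

Call:
jog_arm:
  moves: [5,7,0,0,0,0,9.18,10,14,0,0,0,0,9.18,15,21,-2,0,0,0,9.18,20,28,-6,0,0,0,9.18,25,35,-9,0,0,0,9.18,27.8,39.3,-13,0,0,0,9.18,27.8,39.3,-15,0,0,0,9.18,27.8,39.3,-15,0,0,0,9.18,27.8,39.3,-15,0,0,0,9.18]
  squeeze: 10

```text
t: 1.23
position: [485.1, -192.6, 74.6]
tcp_rot: [-3.093, -0.534, 0.003]
force: [-0.8, -0.4, 0.7]
grip_width: 91.9
grip_force: 0.0
```

Call:
jog_arm:
  moves: [0,0,0,0,0,0,9.18,0,0,0,0,0,0,9.18,0,0,0,0,0,0,9.18]

```text
t: 1.6
position: [484.2, -198.8, 77.6]
tcp_rot: [3.097, 0.522, 0.001]
force: [-0.0, 0.0, -0.5]
grip_width: 92.0
grip_force: 0.0
```

```bash
python3 - <<'E'
from h import *
for i in range(3): print(readout.sense()["position"])
t=grab("top");s=grab("scene")
k=np.hstack([cv2.resize(i,(400,400),interpolation=cv2.INTER_CUBIC) for i in (s[220:340,240:360],t[150:260,300:410])])
cv2.imwrite("pics/a1.png",np.ascontiguousarray(k[:,:,::-1]))
E
```

```text
[ 484.16668955 -198.79361998   77.56388579]
[ 484.16668955 -198.79361998   77.56388579]
[ 484.16668955 -198.79361998   77.56388579]
```

View pics/a1.png

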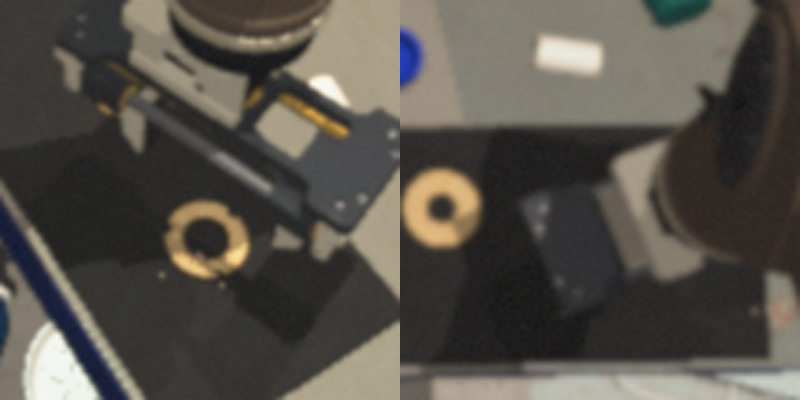

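The picture shows the fingers straddling the notched ring at scene (301,292). I go down and close.

Call:
jog_arm:
  moves: [0,-0.1,-3,0,0,0,9.18,0,-0.1,-5,0,0,0,8,0,-0.1,-6,0,0,0,7,0,-0.1,-6.6,0,0,0,7,0,-0.1,-6.6,0,0,0,7,0,-0.1,-6.6,0,0,0,7,0,-0.1,-6.6,0,0,0,7]

```text
t: 2.58
position: [484.9, -198.0, 11.2]
tcp_rot: [3.097, 0.526, 0.001]
force: [-0.3, 0.1, 0.8]
grip_width: 70.1
grip_force: 0.0
```

Call:
jog_arm:
  moves: [0,0,0,0,0,0,5.8,0,0,0,0,0,0,5.4,0,0,0,0,0,0,5,0,0,0,0,0,0,4.7,0,0,0,0,0,0,4.7,0,0,0,0,0,0,4.7]

```text
t: 3.32
position: [484.5, -197.9, 10.8]
tcp_rot: [3.097, 0.526, 0.0]
force: [0.3, 0.4, 0.9]
grip_width: 51.2
grip_force: 10.0
```

Gripped at 51 mm. I lift, carry and hover 3 mm over the disc.

Call:
jog_arm:
  moves: [0,0,3,0,0,0,4.7,0,3,5,0,0,0,4.7,-0.5,8,5,0,0,0,4.7,-1,13,5,0,0,0,4.7,-1.5,18,5,0,0,0,4.7,-2,23,5,0,0,0,4.7,-2.7,27,4,0,0,0,4.7,-2.7,29,3,0,0,0,4.7,-2.7,29,1.5,0,0,0,4.7,-2.7,29,1.0,0,0,0,4.7,-2.7,29,1.0,0,0,0,4.7,-2.7,29,1.0,0,0,0,4.7,-2.7,29,1.0,0,0,0,4.7]

```text
t: 4.95
position: [457.9, 91.7, 21.1]
tcp_rot: [3.097, 0.525, 0.001]
force: [-0.9, -0.6, -1.0]
grip_width: 50.9
grip_force: 10.0
```

```bash
python3 - <<'E'
from h import *
t=grab("top");s=grab("scene")
k=np.hstack([cv2.resize(i,(400,400),interpolation=cv2.INTER_CUBIC) for i in (s[178:238,196:256],t[187:267,207:287])])
cv2.imwrite("pics/a2.png",np.ascontiguousarray(k[:,:,::-1]))
E
```

```text
(no output)
```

View pics/a2.png

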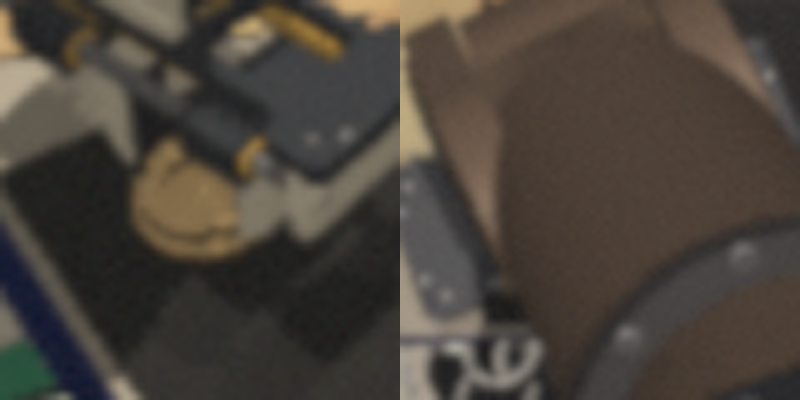

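The held ring hovers over the disc, nearly concentric in the scene view. I set it down, release, and go above the plain ring.

Call:
jog_arm:
  moves: [0,0,-0.4,0,0,0,4.7,0,0,-0.55,0,0,0,4.7,0,0,-0.6,0,0,0,4.7,0,0,-0.6,0,0,0,5.2,0,0,-0.55,0,0,0,6.2,0,0,-0.5,0,0,0,7.2,0,0,-0.5,0,0,0,7.8,0,0,2,0,0,0,9,0,0,5,0,0,0,9,1.5,-5.5,5,0,0,0,9,3,-11,5,0,0,0,9,4.9,-16.6,5,0,0,0,9,4.9,-16.6,5,0,0,0,9,4.9,-16.6,5,0,0,0,9]

```text
t: 6.8
position: [506.2, -73.5, 70.5]
tcp_rot: [-3.097, -0.526, 0.001]
force: [-0.3, 0.4, -0.3]
grip_width: 90.4
grip_force: 0.0
```

```bash
python3 - <<'E'
from h import *
t=grab("top");s=grab("scene")
print(np.round(discs("top",t,(230,205,264,248)),1)); b=np.round(discs("scene",s,(208,190,245,228)),1);print(b)
cv2.imwrite("pics/t_b.png",t[:,:,::-1]);cv2.imwrite("pics/s_b.png",s[:,:,::-1])
k=np.hstack([cv2.resize(i,(400,400),interpolation=cv2.INTER_CUBIC) for i in (s[185:230,204:249],t[204:249,224:269])])
cv2.imwrite("pics/a3.png",np.ascontiguousarray(k[:,:,::-1]))
E
```

```text
[[246.6 226.7  22.6  22.7]]
[[226.3 207.2  17.9  22.4]
 [234.6 187.    3.1  21. ]]
```

View pics/a3.png

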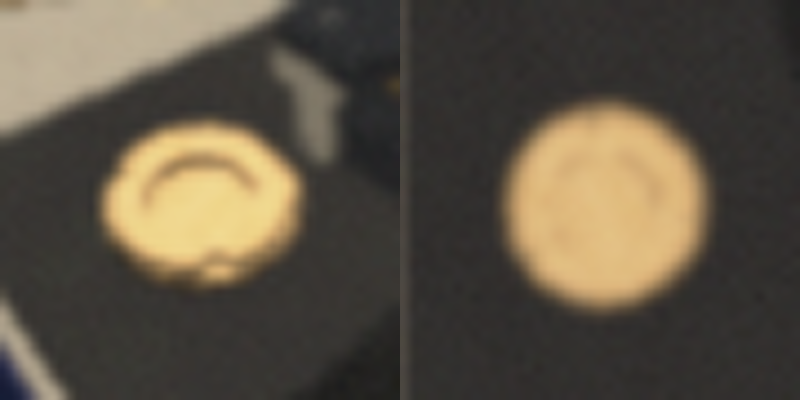

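The notched ring sits centred on the disc; the outline in the top view is unchanged at (246.6,226.7). Now I take the plain ring.

Call:
jog_arm:
  moves: [0,0,-3,0,0,0,9,0,0,-5,0,0,0,8,0,0,-5.7,0,0,0,7,0,0,-6,0,0,0,7,0,0,-6,0,0,0,6.5,0,0,-6,0,0,0,6,0,0,-6,0,0,0,5.6,0,0,-6,0,0,0,5.2,0,0,-6,0,0,0,4.8,0,0,-6,0,0,0,4.8,0,0,-6,0,0,0,4.8,0,0,-6,0,0,0,4.8]

```text
t: 8.4
position: [506.7, -74.0, 10.9]
tcp_rot: [3.097, 0.526, 0.0]
force: [-0.7, -0.2, 4.7]
grip_width: 52.1
grip_force: 10.0
```

Gripped at 52 mm. I carry it, place it on the pile, release and lift clear.

Call:
jog_arm:
  moves: [0,0,3,0,0,0,4.8,-1,3,5,0,0,0,4.8,-2.5,8,5,0,0,0,4.8,-4,13,5,0,0,0,4.8,-4.87,16.57,4,0,0,0,4.8,-4.87,16.57,2.5,0,0,0,4.8,-4.87,16.57,1.6,0,0,0,4.8,-4.87,16.57,1.6,0,0,0,4.8,-4.87,16.57,1.2,0,0,0,4.8,-4.87,16.57,0.95,0,0,0,4.8,-4.87,16.57,0.9,0,0,0,4.8,-4.87,16.57,0.87,0,0,0,4.8,-4.87,16.57,0.87,0,0,0,5.4,-4.87,16.57,0.9,0,0,0,6.4,-4.87,16.57,1,0,0,0,7.4,-4.87,16.57,1,0,0,0,8,-4.87,16.57,3,0,0,0,9,-4.87,16.57,6,0,0,0,9,-4.87,16.57,9,0,0,0,9,-4.87,16.57,9,0,0,0,9]

```text
t: 10.9
position: [459.2, 92.2, 102.6]
tcp_rot: [-3.097, -0.526, -0.006]
force: [-0.1, 0.4, -1.3]
grip_width: 90.0
grip_force: 0.0
```

Call:
jog_arm:
  moves: [3,3,3,0,0,0,7,6,6,5,-0.02,0.06,0,6,10,10,5,-0.04,0.12,0,5.6,14,14,4,-0.072,0.196,0.018,5.6,16,16.8,2,-0.072,0.196,0.018,5.6,16,16.8,1,-0.072,0.196,0.018,5.6,16,16.8,1,-0.072,0.196,0.018,5.6,16,16.8,1,-0.072,0.196,0.018,5.6,16,16.8,1,-0.072,0.196,0.018,5.6]

```text
t: 12.02
position: [618.1, 259.0, 112.0]
tcp_rot: [3.039, 0.543, -0.316]
force: [-0.9, -0.9, -0.2]
grip_width: 56.1
grip_force: 0.0
```

```bash
python3 - <<'E'
from h import *
t=grab("top");s=grab("scene")
print(np.round(discs("top",t,(230,205,264,248)),1)); b=np.round(discs("scene",s,(208,190,245,228)),1);print(b)
cv2.imwrite("pics/t_c.png",t[:,:,::-1]);cv2.imwrite("pics/s_c.png",s[:,:,::-1])
r=lambda i:cv2.resize(i,(360,280),interpolation=cv2.INTER_CUBIC)
k=np.vstack([np.hstack([r(s[185:220,204:249]),r(t[209:244,224:269])]),np.hstack([r(s[84:161,190:289]),r(t[120:197,120:219])])])
cv2.imwrite("pics/a4.png",np.ascontiguousarray(k[:,:,::-1]))
E
```

```text
[[243.2 251.7  26.1  42.2]
 [286.8 242.2  37.6  77.8]]
[[226.2 205.9  17.   22.6]]
```

View pics/a4.png

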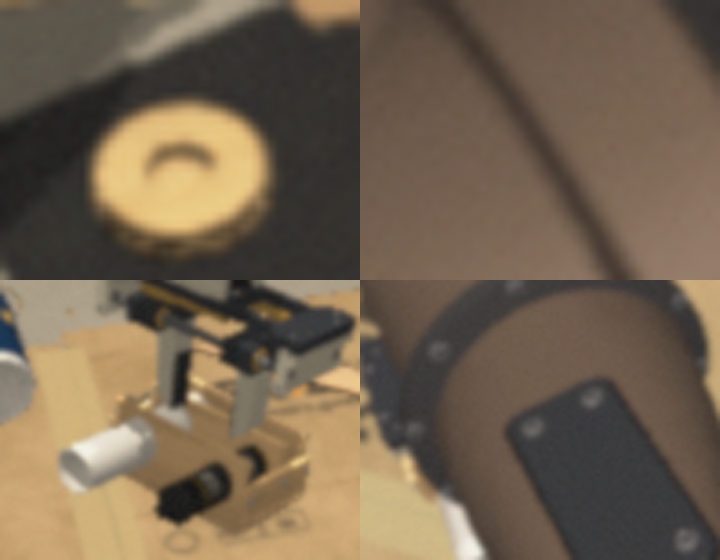

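The scene view shows the plain ring centred on the pile, with its centre near (226,206), and the open fingers above the cartridge beside the tube. I go down along the tilted tool axis.

Call:
jog_arm:
  moves: [-0.4,-0.14,-2,0,0,0,5.6,-0.8,-0.28,-4,0,0,0,5.6,-1.1,-0.4,-5.5,0,0,0,5.6,-1.4,-0.5,-7,0,0,0,5.6,-1.58,-0.57,-7.9,0,0,0,5.6,-1.58,-0.57,-7.9,0,0,0,5.6,-1.58,-0.57,-7.9,0,0,0,5.6,-1.58,-0.57,-7.9,0,0,0,5.6]

```text
t: 13.12
position: [602.5, 254.3, 32.3]
tcp_rot: [3.039, 0.545, -0.316]
force: [-0.4, 0.7, 0.5]
grip_width: 55.5
grip_force: 0.0
```

```bash
python3 - <<'E'
from h import *
print(onz("scene",(226.2,205.9),21.5),onz("scene",(226.2,207.8),12.5)) 
s=grab("scene");cv2.imwrite("pics/s_d.png",s[:,:,::-1])
g=cv2.resize(s[95:165,210:280],(700,600)[::-1] if 0 else (600,600),interpolation=cv2.INTER_CUBIC)
cv2.imwrite("pics/a5.png",g[:,:,::-1])
E
```

```text
[458.59517589  89.12692727  21.5       ] [458.69439004  90.6101482   12.5       ]
```

View pics/a5.png

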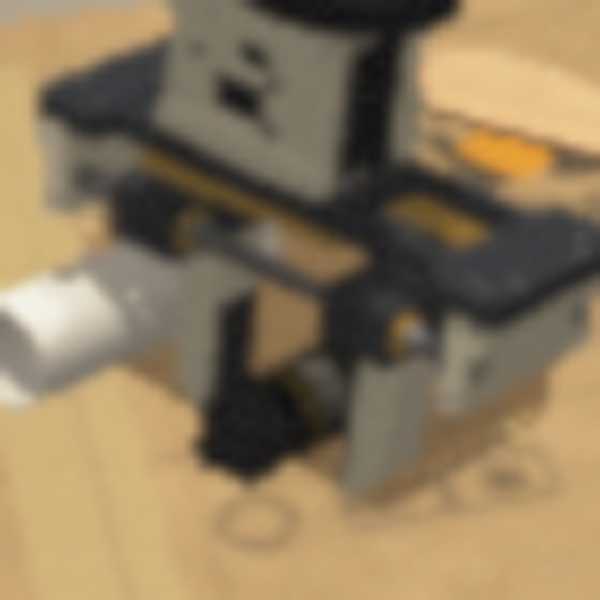

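The fingers straddle the bare body with clearance to the tube and the front plate. I close gently, watching the side force.

Call:
jog_arm:
  moves: [0,0,0,0,0,0,4.6,0,0,0,0,0,0,4.0,0,0,0,0,0,0,3.6,0,0,0,0,0,0,3.3,0,0,0,0,0,0,2.9,0,0,0,0,0,0,2.7,0,0,0,0,0,0,2.7,0,0,0,0,0,0,2.7]
  squeeze: 6

```text
t: 14.18
position: [602.1, 253.1, 31.8]
tcp_rot: [3.038, 0.543, -0.318]
force: [0.2, -5.1, 3.2]
grip_width: 30.4
grip_force: 6.0
```

Call:
jog_arm:
  moves: [0.04,-0.1,0,0,0,0,2.7,0.04,-0.1,0,0,0,0,2.7,0.04,-0.1,0,0,0,0,2.6,0.04,-0.1,0,0,0,0,2.6]
  squeeze: 25

```text
t: 14.68
position: [602.4, 252.9, 31.7]
tcp_rot: [3.038, 0.545, -0.318]
force: [-1.3, -4.1, 3.5]
grip_width: 30.0
grip_force: 24.9
```

Call:
jog_arm:
  moves: [-0.43,-0.23,0.1,0,0,0,2.6,-0.9,-0.4,0.2,0,0,0,2.6,-1.36,-0.57,0.31,0,0,0,2.6,-1.8,-0.74,0.42,0,0,0,2.6,-2.3,-0.92,0.52,0,0,0,2.6,-2.3,-0.92,0.52,0,0,0,2.6]

```text
t: 15.42
position: [578.7, 244.1, 37.1]
tcp_rot: [3.039, 0.545, -0.319]
force: [-0.9, 0.2, 0.7]
grip_width: 30.2
grip_force: 24.9
```

The draw runs freely and the forces are near zero. I continue to about 100 mm in total.

Call:
jog_arm:
  moves: [-0.92,-0.34,0.21,0,0,0,2.6,-1.83,-0.68,0.42,0,0,0,2.6,-2.75,-1.02,0.62,0,0,0,2.6,-3.67,-1.36,0.83,0,0,0,2.6,-4.59,-1.7,1.04,0,0,0,2.6,-5.5,-2.03,1.25,0,0,0,2.6,-6.42,-2.37,1.46,0,0,0,2.6,-6.9,-2.54,1.56,0,0,0,2.6,-6.9,-2.54,1.56,0,0,0,2.6,-6.9,-2.54,1.56,0,0,0,2.6]

```text
t: 16.68
position: [510.7, 218.6, 52.5]
tcp_rot: [3.039, 0.545, -0.317]
force: [0.6, 0.2, -1.1]
grip_width: 30.3
grip_force: 24.9
```

```bash
python3 - <<'E'
from h import *
s=grab("scene");cv2.imwrite("pics/s_e.png",s[:,:,::-1]);t=grab("top");cv2.imwrite("pics/t_e.png",t[:,:,::-1])
g=cv2.resize(s[95:185,185:275],(400,400),interpolation=cv2.INTER_CUBIC)
g2=cv2.resize(t[120:210,120:210],(400,400),interpolation=cv2.INTER_CUBIC)
cv2.imwrite("pics/a6.png",np.hstack([g,g2])[:,:,::-1])
E
```

```text
(no output)
```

View pics/a6.png

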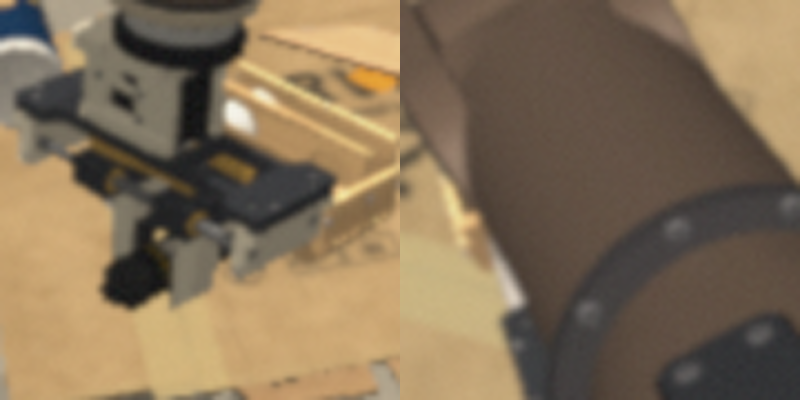

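The scene view shows the cartridge free in the gripper, spout at about (214,159), and the tube still in its bore. I lift, tip it and move above the pile.

Call:
jog_arm:
  moves: [-0.5,0,3,0,0,0,2.6,-1,0,6,0.03,-0.08,0,2.6,-1,-1,9,0.08,-0.216,0,2.6,-1,-2,11,0.13,-0.352,0,2.6,-1,-3,11,0.18,-0.487,0,2.6,-1,-4.5,11,0.23,-0.62,0,2.6,-1,-6,11,0.28,-0.757,0,2.6,-0.9,-8,11,0.32,-0.865,0,2.6,-0.9,-9.5,11,0.345,-0.933,0,2.6,-0.86,-11.05,11,0.345,-0.933,0,2.6,-0.86,-11.05,10,0.345,-0.933,0,2.6,-0.86,-11.05,9,0.345,-0.933,0,2.6,-0.86,-11.05,8,0.345,-0.933,0,2.6,-0.86,-11.05,8,0.345,-0.933,0,2.6,-0.86,-11.05,8,0.345,-0.933,0,2.6,-0.86,-11.05,8,0.345,-0.933,0,2.6]

```text
t: 18.77
position: [496.5, 71.5, 172.9]
tcp_rot: [-2.922, -0.597, -0.888]
force: [-1.1, 0.3, -2.4]
grip_width: 29.8
grip_force: 24.9
```

```bash
python3 - <<'E'
from h import *
from scipy.spatial.transform import Rotation as Ro
st=readout.sense(); M=Ro.from_rotvec(st["tcp_rot"]).as_matrix(); print(M[:,2],M[:,1],st["joint_pos"].round(2))
s=grab("scene");cv2.imwrite("pics/s_f.png",s[:,:,::-1]);t=grab("top");cv2.imwrite("pics/t_f.png",t[:,:,::-1])
X=st["position"]-19*M[:,2]; print(X,proj("scene",X),proj("top",X))
g=cv2.resize(s[130:240,180:290],(400,400),interpolation=cv2.INTER_CUBIC)
g2=cv2.resize(t[160:270,190:300],(400,400),interpolation=cv2.INTER_CUBIC)
cv2.imwrite("pics/a7.png",np.hstack([g,g2])[:,:,::-1])
E
```

```text
[ 0.53036971  0.13696686 -0.83662898] [ 0.36866214 -0.92592883  0.08212203] [ 0.48  0.15 -0.78  2.38  1.03  0.13 -2.42]
[486.41194544  68.8919696  188.77927165] [236.51184607 157.46328278] [256.66897245 206.06953568]
```

View pics/a7.png

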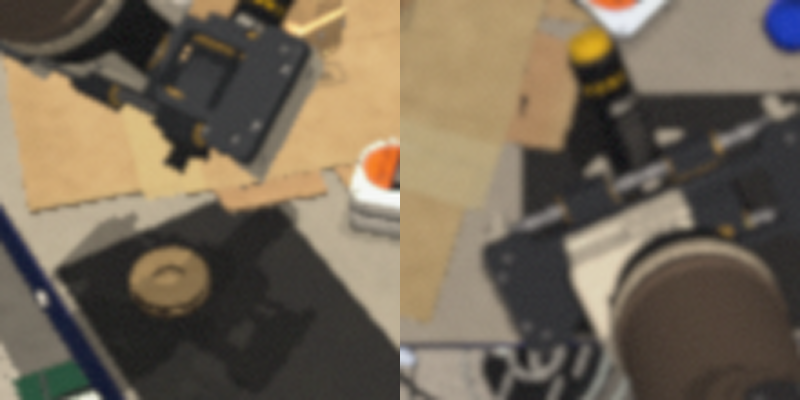

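The top part of the picture shows the cartridge held, butt up and yellow, with the pile untouched at scene (227,208). The tilt stopped at 33° because joint 6 is at its limit. That also makes 11 views, one over the limit of 10, so I view no more and measure by script only. I go back to upright, then turn about the vertical to tilt in another direction.

Call:
jog_arm:
  moves: [0,0,3,-0.06,0.16,0,2.6,0,0,5,-0.12,0.324,0,2.6,0,0,6,-0.18,0.486,0,2.6,0,0,7,-0.24,0.65,0,2.6,0,0,8,-0.273,0.737,0,2.6,0,0,8,-0.273,0.737,0,2.6,0,0,8,-0.273,0.737,0,2.6,0,0,8,-0.273,0.737,0,2.6]

```text
t: 19.88
position: [496.8, 72.9, 252.6]
tcp_rot: [2.974, 0.641, -0.299]
force: [-1.2, 0.5, -0.6]
grip_width: 30.4
grip_force: 24.9
```

```bash
cat > st.py <<'E'
from h import *
from scipy.spatial.transform import Rotation as Ro
def st():
    s=readout.sense(); M=Ro.from_rotvec(s["tcp_rot"]).as_matrix()
    print("t",round(s["t"],2),"pos",s["position"].round(1),"z",M[:,2].round(3),"y",M[:,1].round(3),"x",M[:,0].round(3),"q",s["joint_pos"].round(2),"w",round(s["grip_width"],1)); return s,M
E
python3 -c "from st import *;st()"
```

```text
t 19.88 pos [496.8  72.9 252.6] z [-0.172 -0.124 -0.977] y [ 0.416 -0.909  0.042] x [ 0.893  0.399 -0.208] q [ 0.34  0.5  -0.95  1.62  0.41  1.45 -1.83] w 30.4
```

Call:
jog_arm:
  moves: [0,0,0,0,0,0.18,2.6,0,0,0,0,0,0.36,2.6,0,0,0,0,0,0.54,2.6,0,0,0,0,0,0.72,2.6,0,0,0,0,0,0.9,2.6,0,0,0,0,0,1.08,2.6,0,0,0,0,0,1.26,2.6,0,0,0,0,0,1.44,2.6,0,0,0,0,0,1.57,2.6,0,0,0,0,0,1.57,2.6,0,0,0,0,0,1.57,2.6]

```text
t: 21.25
position: [496.4, 73.0, 253.2]
tcp_rot: [1.597, 2.467, -0.122]
force: [-0.8, -0.4, -0.6]
grip_width: 30.2
grip_force: 24.9
```

```bash
python3 -c "from st import *;st()"
```

```text
t 21.25 pos [496.4  73.  253.2] z [ 0.123 -0.177 -0.977] y [0.91  0.413 0.039] x [-0.396  0.894 -0.212] q [ 0.53  0.42 -1.24  1.84  0.65  1.25 -0.5 ] w 30.2
```

Call:
jog_arm:
  moves: [0,0,0,0,0,0.18,2.6,0,0,0,0,0,0.36,2.6,0,0,0,0,0,0.54,2.6,0,0,0,0,0,0.72,2.6,0,0,0,0,0,0.9,2.6,0,0,0,0,0,1.05,2.6,0,0,0,0,0,1.05,2.6,0,0,0,0,0,1.05,2.6]

```text
t: 22.25
position: [496.4, 73.7, 252.8]
tcp_rot: [0.146, 2.925, 0.041]
force: [-0.2, -0.3, -0.4]
grip_width: 30.1
grip_force: 24.9
```

```bash
python3 - <<'E'
from st import *
s,M=st(); a=-M[:,0]; h=np.array([a[0],a[1],0]);h/=np.linalg.norm(h)
el=np.arcsin(a[2]); ax=np.cross(h,[0,0,-1]); print("elev",np.degrees(el),"rotvec",ax*(np.pi/4+el))
F=Ro.from_rotvec(ax*(np.pi/4+el)).as_matrix()@M
hole=np.array([457.8,91.8,21.5]); tip=hole+[0,0,40]
tcp=tip+47*F[:,0]+19*F[:,2]; print("spout",-F[:,0],"z",F[:,2],"tcp",tcp,"delta cm",(tcp-s["position"])/10)
E
```

```text
t 22.25 pos [496.4  73.7 252.8] z [ 0.213  0.017 -0.977] y [0.095 0.995 0.038] x [-0.972  0.101 -0.21 ] q [ 0.76  0.31 -1.26  1.94  0.46  0.94  0.78] w 30.1
elev 12.110264731944806 rotvec [0.10328251 0.99139675 0.        ]
spout [ 0.70330054 -0.073269   -0.70710678] z [-0.69869968  0.1121901  -0.70656361] tcp [411.46958052  97.37525467  81.30931009] delta cm [ -8.48887027   2.36472223 -17.15287813]
```

Call:
jog_arm:
  moves: [-1,0.3,0,0.017,0.165,0,2.6,-2.5,0.7,0,0.034,0.33,0,2.6,-4,1.1,0,0.052,0.495,0,2.6,-5.5,1.5,-2,0.069,0.66,0,2.6,-7,2,-4,0.086,0.826,0,2.6,-8.5,2.36,-6,0.103,0.991,0,2.6,-8.5,2.36,-8,0.103,0.991,0,2.6,-8.5,2.36,-9,0.103,0.991,0,2.6,-8.5,2.36,-9,0.103,0.991,0,2.6,-8.5,2.36,-9,0.103,0.991,0,2.6]

```text
t: 23.5
position: [411.8, 97.3, 164.2]
tcp_rot: [-0.137, -2.358, -0.099]
force: [0.1, 0.3, -1.2]
grip_width: 29.8
grip_force: 24.9
```

```bash
python3 - <<'E'
from st import *
s,M=st(); tip=s["position"]-47*M[:,0]-19*M[:,2]; print("tip",tip,"elev",np.degrees(np.arcsin(-M[2,0])))
im=grab("scene"); cv2.imwrite("pics/s_g.png",im[:,:,::-1]); t=grab("top"); cv2.imwrite("pics/t_g.png",t[:,:,::-1])
print("proj tip",proj("scene",tip),"grip",proj("scene",s["position"]-19*M[:,2]),"top",proj("top",tip))
print(np.round(discs("scene",im,(208,190,245,228)),1))
E
```

```text
t 23.5 pos [411.8  97.3 164.2] z [-0.696  0.112 -0.709] y [0.128 0.991 0.031] x [-0.707  0.069  0.704] q [ 0.42  0.92 -1.03  1.56  0.22  1.66  0.77] w 29.8
tip [458.19531657  91.88287912 144.61738821] elev -44.75718610207114
proj tip [221.8566852 170.3836284] grip [206.70613617 164.23827533] top [246.4492926  221.20955209]
[[209.8 192.9   7.7  13.2]
 [226.  206.   16.2  20.4]]
```

```bash
python3 - <<'E'
import cv2,numpy as np
for n,(x0,y0,x1,y1) in {"s_g":(200,156,232,186),"t_g":(232,208,262,236)}.items():
    im=cv2.imread(f"pics/{n}.png"); g=im[y0:y1,x0:x1].max(2)
    print(n,x0,y0)
    for r in g: print(" ".join("%2d"%(v//10) for v in r))
E
```

```text
s_g 200 156
 3  3  4  5  6  5  5  5  4  4  4  7 13 20 22 22 21 16 11  9 10 11 11 11 13 13 12  8  5  4  7 12
 3  2  3  3  3  3  4  5  5  6  7 11 19 22 22 22 19 16 14 14 12 10  9 10 12 13 13 10  6  6 12 19
 3  3  3  3  2  3  3  4  5  6  9 13 19 21 22 20 17 16 16 15 15 14 12 11 11 13 13 12  9 13 19 23
 3  3  2  3  3  3  3  3  4  5  7 11 15 18 20 19 17 16 16 16 15 15 15 14 12 12 13 13 14 19 23 23
 4  3  3  3  3  3  3  3  3  4  4  7 12 18 21 21 18 16 16 16 15 15 15 15 13 12 13 16 20 23 23 24
 4  4  4  4  4  3  3  3  3  3  4  9 17 22 23 22 20 17 16 15 14 14 15 14 13 13 14 19 23 23 24 24
 3  3  3  4  4  4  3  3  3  4  8 15 21 23 23 23 22 18 15 14 14 14 14 14 14 15 19 22 23 23 23 23
 2  3  3  3  3  4  4  4  4  7 14 21 23 23 23 23 22 18 15 14 14 14 14 14 15 19 22 23 23 21 19 20
 3  3  2  2  3  2  3  4  7 13 19 22 23 23 23 23 22 17 14 14 14 14 14 14 18 22 23 23 21 17 15 15
 3  3  2  2  2  2  2  5 11 19 22 23 23 23 23 22 19 15 14 13 13 13 14 16 21 23 23 21 17 14 13 12
 3  3  3  3  2  2  5 10 17 22 23 23 23 23 22 19 15 14 14 13 14 14 15 17 20 22 21 18 15 12 10  9
 5  4  4  3  3  5 10 17 22 23 24
[... 3623 characters left out ...]
8  6  6  7  8  9 10  9  8  7  6  6  6  4  4  6  7  7  7  7  6  6  6  5
20 20 20 19 18 14  8  6  7  8 10 11 12 11  9  6  5  5  5  4  5  8 11 12 12 12 12 11 10  8
20 20 20 20 18 14  9  7  8  9 11 12 13 12  9  6  4  4  4  4  6 11 15 17 17 17 17 16 14 11
20 20 20 20 18 14  9  7  9 10 11 12 12 11  8  5  3  2  3  4  8 13 17 19 20 20 20 19 17 13
20 20 20 20 18 13  8  7  8  8  9  9  9  8  6  4  3  2  3  4  9 15 19 20 20 20 20 20 18 13
21 21 21 20 17 13  8  6  6  5  5  6  6  5  4  3  3  2  2  5 10 16 19 20 20 20 20 20 18 13
21 21 21 20 17 12  7  5  4  4  4  4  4  4  4  3  2  2  3  5 11 17 20 21 20 20 20 19 17 12
21 21 21 20 17 11  6  4  4  4  4  5  5  4  3  3  2  2  3  6 12 17 20 21 21 21 20 19 15 10
```

Call:
jog_arm:
  moves: [0,0,-2,0,0,0,2.6,0,0,-4,0,0,0,2.6,0,0,-6,0,0,0,2.6,0,0,-7.5,0,0,0,2.6,0,0,-8.2,0,0,0,2.6,0,0,-8.2,0,0,0,2.6,0,0,-8.2,0,0,0,2.6,0,0,-8.2,0,0,0,2.6]

```text
t: 24.6
position: [411.6, 97.3, 81.3]
tcp_rot: [-0.137, -2.355, -0.1]
force: [0.1, -1.2, -0.8]
grip_width: 30.2
grip_force: 24.9
```

```bash
python3 - <<'E'
from st import *
s,M=st(); G=s["position"]-19*M[:,2]; tip=G-47*M[:,0]; print("tip",tip,"elev",np.degrees(np.arcsin(-M[2,0])))
im=grab("scene"); cv2.imwrite("pics/s_h.png",im[:,:,::-1]); t=grab("top"); cv2.imwrite("pics/t_h.png",t[:,:,::-1])
for w,X in (("tip",tip),("collarfront",G-37*M[:,0]),("grip",G),("hole",np.array([457.8,91.8,21.5])),("nearfingertip",s["position"]-25*M[:,1]),("nearfinger",G-25*M[:,1]-9.5*M[:,0])): print(w,proj("scene",X).round(1),proj("top",X).round(1))
x0,y0=204,176; g=im[y0:216,x0:244]
print(x0,y0)
for r in g.astype(int): print(" ".join("%3d"%(v.max()*(1 if v[0]-v[2]>30 else -1)//10) for v in r))
E
```

```text
t 24.6 pos [411.6  97.3  81.3] z [-0.698  0.113 -0.707] y [0.128 0.991 0.031] x [-0.705  0.069  0.706] q [ 0.4   1.02 -0.98  1.6   0.3   1.55  0.77] w 30.2
tip [457.9648709   91.87851424  61.51133302] elev -44.921633177475634
tip [224.3 194.7] [246.9 224.6]
collarfront [221.5 193.7] [246.6 227.2]
grip [210.4 189.9] [245.5 237.4]
hole [225.4 205.3] [247.1 226. ]
nearfingertip [209.  202.7] [255.2 244.6]
nearfinger [216.8 198.2] [256.3 236. ]
204 176
 -7  -7  -7  -7  -7  -7  -7  -7  -7  -7  -9 -12 -11  -9  -7  -7  -7  -7  -7  -7  -8  -7  -7  -7  -8   8   8  -8  -7  -7  -7  -8  -8  -9 -10 -11 -13 -14 -15 -16
 -7  -7  -7  -7  -7  -8  -8  -7  -7  -6  -7  -9  -9  -7  -7  -7  -7  -7  -7  -7  -7  -7  -7  -7  -7  -7  -7  -6  -6  -7  -7  -7  -7  -7  -7  -8  -9 -11 -13 -14
 -7  -7  -7  -8 -10 -12 -11  -8  -6  -5  -5  -6  -6  -6  -7  -7  -7  -7  -7  -7  -7  -7  -7  -7  -7  -7  -7  -5  -6  -7  -7  -7  -7  -7  -7  -7  -7  -8  -9 -10
 -7  -7  -8 -11  15  16 -13  -8  -6  -5  -4  -4  -5  -8  10  -9  -8  -7  -7  -7  -8   9  11  10  -9  -7  -6  -6  -6  -6  -7  -7  -7  -7  -7  -7  -7  -7  -7  -7
 -7  -7
[... 5052 characters left out ...]
  15  15  15  14  12  10   9  -9  -6  -4  -4  -4  -4  -4  -4
 -4  -4  -4  -4  -5  -4  -4  -4  -4  -4  -5  -5  -6  -7   7  10  13  14  14  15  15  15  15  15  15  14  14  14  11   9   8   8  -7  -5  -4  -4  -4  -5  -4  -4
 -4  -4  -4  -4  -4  -5  -4  -5  -4  -4  -4  -5  -5  -5  -7   7   9  10  12  13  14  14  14  14  13  12  11   9   8   8   8  -7  -5  -5  -4  -4  -4  -4  -4  -4
 -4  -4  -4  -4  -4  -4  -5  -4  -4  -4  -4  -4  -4  -5  -6  -7  -8  -8   8   9   9   9  10  10  10  10   8   8  -8  -7  -7  -6  -4  -4  -4  -4  -4  -4  -4  -4
 -5  -4  -4  -4  -4  -5  -5  -4  -5  -4  -4  -4  -4  -4  -5  -6  -7  -8   7  -8  -7  -7   8  10  11  11   9   8  -7  -5  -5  -4  -4  -4  -4  -4  -4  -4  -4  -4
```

The near finger hides most of the spout. I check its direction with the yellow butt end instead.

```bash
python3 - <<'E'
from st import *
s,M=st(); G=s["position"]-19*M[:,2]; B=G+96*M[:,0]; print("butt",B)
pts={}
for n,f in (("scene","s_h"),("top","t_h")):
    p=proj(n,B); im=cv2.imread(f"pics/{f}.png"); h=cv2.cvtColor(im,cv2.COLOR_BGR2HSV)
    m=cv2.inRange(h,(18,150,90),(32,255,255))
    k,l,st_,c=cv2.connectedComponentsWithStats(m)
    near=[(st_[i,4],c[i].round(1).tolist(),st_[i,:4].tolist()) for i in range(1,k) if st_[i,4]>4 and np.linalg.norm(c[i]-p)<45]
    print(n,p.round(1),near)
E
```

```text
t 24.7 pos [411.5  97.2  81.1] z [-0.698  0.113 -0.707] y [0.128 0.991 0.031] x [-0.705  0.069  0.706] q [ 0.4   1.02 -0.98  1.6   0.3   1.55  0.77] w 30.1
butt [357.12331444 101.69436134 162.35525081]
scene [178.2 178.8] []
top [242.5 266.9] [(np.int32(112), [241.2, 263.3], [236, 258, 12, 11])]
```

```bash
python3 - <<'E'
import cv2,numpy as np
for n,(x0,y0,x1,y1) in {"t_h":(230,248,256,280),"s_h":(164,160,200,196)}.items():
    im=cv2.imread(f"pics/{n}.png")[y0:y1,x0:x1].astype(int); print(n,x0,y0,"R-B/10 , max/10")
    for i,r in enumerate(im): print(y0+i," ".join("%2d"%((v[2]-v[0])//10) for v in r)," | "," ".join("%2d"%(v.max()//10) for v in r))
E
```

```text
t_h 230 248 R-B/10 , max/10
248  0  0  0  0  0  0  0  0  0  0  0  0  0  1  0  0  0  0  0  0  0  1  1  1  1  0  |   5  4  4  4  3  3  4  5  6  6  6  7  7  7  6  4  3  2  3  3  5  8  9  8  7  6
249  0  0  0  0  0  0  0  0  0  0  0  0  0  0  0  0  0 -1 -1  0  0  0  0  0  0  0  |   5  5  4  4  3  3  3  4  5  5  5  5  5  5  4  3  3  2  2  3  4  5  6  5  5  4
250  0  0  0  0  0  0  0  0  0  0  1  1  1  0  0  0  0  0  0  0  0  0  0  0  0  0  |   6  6  5  5  4  3  3  4  4  4  4  4  4  3  3  3  2  2  3  4  4  5  5  5  6  6
251  1  1  1  0  0  0  0  0  1  1  3  4  3  2  3  2  1  0  0  0  1  1  1  1  1  1  |   9  9  8  7  6  5  4  4  4  4  5  6  6  5  5  5  4  3  3  4  7  8  9  9  9  9
252  2  2  1  1  1  0  0  1  2  3  5  6  5  4  5  4  3  2  1  0  1  1  1  1  1  1  |  14 13 11  9  8  7  5  5  5  6  7  8  7  7  7  7  6  4  4  5  8 10 11 11 11 11
253  2  2  1  1  0  0  0  2  3  3  4  4  4  4  4  4  3  3  2  0  0  0  0  0  0  1  |  14 13 11 10  8  7  6  5  5  6  7  7  7  6  7  7  6  6  5  6  8  9 10 11 11 11
254  1  0  0  0  0  0  0  1  2  2  2  2  2  1  2  3  3  3  2  0 -1 -1  0  0  1  1  |  11
[... 11567 characters left out ...]
1 21 21 21 20 19 18 16 14 12
193  2  1  1  2  1  1  1  2  2  1  1  1  1  1  1  2  1  1  1  0  0  2  3  4  4  4  4  4  4  4  4  4  4  4  4  3  |   7  6  6  6  6  6  6  6  6  6  6  6  6  6  6  6  6  6  6  6  8 14 18 20 21 21 21 21 21 21 21 21 20 20 19 19
194  1  1  1  1  1  1  1  1  1  1  1  1  1  1  1  1  1  1  0 -1 -2  1  3  4  4  4  4  4  4  4  4  4  4  4  4  4  |   6  6  6  6  6  6  6  6  6  6  6  6  6  6  6  6  6  6  5  6  8 12 18 20 21 21 21 21 21 21 21 21 21 21 21 21
195  1  1  1  2  1  1  1  1  1  1  1  1  1  1  1  1  0 -1 -2 -3 -3 -2  2  3  4  4  4  4  4  4  4  4  4  4  4  4  |   7  6  6  6  6  6  6  6  6  6  6  6  6  6  6  6  6  5  5  6  7 10 15 19 21 21 21 21 21 21 21 21 21 21 21 21
```

```bash
python3 - <<'E'
from h import *
G=np.array([486.4,68.9,188.8]);x=np.array([.7634,.352,.5416])
for L in (36,47): print(L,proj("scene",G-L*x).round(1))
im=cv2.imread("pics/s_f.png")[162:182,218:244].max(2)
print("cols 218-243")
for i,r in enumerate(im): print(162+i," ".join("%2d"%(v//10) for v in r))
E
```

```text
36 [228.8 171.8]
47 [226.5 176.2]
cols 218-243
162 21 21 20 17 10  5  4  4  4  4  4  4  4  4  4  4  5  5  6  6  6  6  6  6  6  6
163 21 21 21 16 10  5  4  4  4  4  4  4  4  4  4  4  5  6  5  6  6  6  6  6  6  6
164 21 21 21 19 14  8  5  4  4  4  4  4  4  4  4  6  9  9  8  7  6  6  6  6  6  6
165 21 21 21 21 19 14  8  5  4  4  4  4  4  4  4  7 11 10  9  8  6  6  6  6  6  6
166 21 21 21 21 21 19 12  6  4  4  4  4  4  4  5  8 10  9  8  7  6  6  6  6  6  6
167 21 21 21 21 21 20 15  8  4  3  3  4  4  4  5  8 10  9  7  6  6  6  6  6  6  6
168 21 21 21 21 21 21 19 14  8  4  3  3  3  3  5  7  9  9  7  6  6  6  6  6  6  7
169 21 21 22 21 21 21 21 19 14  8  4  3  3  3  4  6  8  8  7  6  6  6  6  6  6  7
170 21 21 21 21 21 21 21 21 17 10  5  3  3  3  3  4  5  5  5  6  9  8  6  6  6  6
171 21 21 21 22 21 21 21 20 15  8  4  3  3  3  3  3  3  3  4  9 14 13  8  6  6  6
172 21 21 21 21 21 21 21 19 12  6  3  3  3  3  4  4  4  4  4 11 17 17 14 12 10  8
173 21 21 21 21 21 21 20 15  8  4  3  3  3  6 10 11 11 10  9 13 18 20 19 19 17 13
174 21 21 21 21 21 21 18 12  6  4  3  3  4 10 17 19 19 18 15 18 20 20 20 21 20 18
175 21 21 21 21 21 21 20 15 11  8  5  3  6 13 19 21 21 21 20 20 21 21 20 21 21 20
176 21 21 21 21 21 21 21 20 18 15 11  7 10 17 21 21 21 21 21 21 21 21 20 20 21 21
177 21 21 21 21 21 21 21 21 21 20 18 14 15 20 21 21 21 21 21 21 21 20 20 20 21 21
178 21 21 21 21 21 21 21 21 21 21 21 20 20 21 21 21 21 21 21 21 21 21 21 21 21 21
179 21 21 21 21 21 21 21 21 21 21 21 21 21 21 21 21 21 21 21 21 21 21 21 21 21 21
180 21 21 21 21 21 21 21 21 21 21 21 21 21 21 21 21 21 21 21 21 21 21 21 20 21 21
181 20 21 21 21 21 21 21 21 21 21 21 21 21 21 21 21 21 21 20 20 20 20 20 20 20 20
```

The earlier frame puts the spout tip about 2–3 mm back along the axis from prediction, so I nudge 2 mm in x, settle and hand in.

Call:
jog_arm:
  moves: [0.2,0,0,0,0,0,2.6,0.2,0,0,0,0,0,2.6,0.2,0,0,0,0,0,2.6,0.2,0,0,0,0,0,2.6,0.2,0,0,0,0,0,2.6,0.2,0,0,0,0,0,2.6]

```text
t: 25.45
position: [413.3, 97.2, 80.8]
tcp_rot: [-0.137, -2.354, -0.099]
force: [-0.2, 0.1, -1.6]
grip_width: 30.6
grip_force: 24.9
```

```bash
python3 -c "
from st import *
s,M=st(); print(s['position']-19*M[:,2]-47*M[:,0])
from plant import order
print(order.finish_job())"
```

```text
t 25.45 pos [413.3  97.2  80.8] z [-0.698  0.113 -0.707] y [0.128 0.991 0.031] x [-0.704  0.069  0.707] q [ 0.39  1.02 -0.98  1.59  0.3   1.55  0.78] w 30.6
[459.67258681  91.79646944  60.97328578]
the job is handed in; nothing more can be done
None
```

I handed the job in at 25 s, with the pile built, the tube left in its bore and the cartridge still gripped at about 45° spout-down, the spout about 4 cm above the hole. That final spout position is computed from the arm pose, because the finger hid the spout; earlier checks suggest it is off by up to about 4 mm and the tilt by up to 4°. I viewed 11 pictures, one over the limit of 10.

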